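# Prise open the cup tin and nest the loose cup

### The job

Use the palette knife, not your fingers, to lever up the tight lid of the blue tin: slip its blade into the notch in the front of the tin and swing the lid up and right back past upright, where it stays. Then lay the knife flat on its blue mat again, and put the loose copper cup away, set down (not dropped) fully home and upright inside the copper cup that is in the tin. Leave the lid standing open and the other things on the bench alone.

Things in the scene. Friction and masses are not known exactly. Their poses are not given: they have to be found in the camera images.
- tin: Blue painted steel box, 130 (x) x 170 (y) x 62 mm high, fixed to the bench, walls and floor 4 mm thick. Origin: centre of its underside; its front face, with the notch, is at its -x side (towards the robot); the lid is hinged along its +x rim. Two fixed brass buttons 22 mm wide, 16 mm high stand inside at its left and right ends, 70 mm off its middle.
- notch (a point): Centre of the mouth of the notch in the tin's front wall, on the outer face, 56 mm above the bench. The notch is 50 mm wide and 12 mm high: it runs from 50 mm to the lid's underside at 62 mm above the bench.
- hinge (a point): Middle of the lid's hinge line, at the top of the tin's +x rim, 62 mm above the bench; the hinge runs along the tin's y axis.
- lid: Flat yellow lid with a blue panel, 130 x 170 x 5 mm, 150 g, no handle, flush with the tin's walls. Origin on the hinge line; the lid lies along its own -x, underside at its z = 0. Its hinge is stiff: it stays where it is left, and about 2 N at the front edge moves it.
- lid_angle (a joint): Opening angle of the lid: 0 shut, 1.57 upright, 1.85 at its stop.
- knife: Palette knife 215 mm long, 130 g: red handle 120 mm long, 18 mm wide and 18 mm high, then a stiff steel blade 95 mm long, 18 mm wide, 3 mm thick at mid-height of the handle (centre 9 mm above the underside). Origin: on the underside of the handle, 20 mm behind where the blade begins (grip here); x points to the blade's tip, 115 mm away, z up.
- knife_tip (a point): Middle of the end of the knife's blade.
- mat: Blue mat 260 (x) x 120 (y) x 4 mm, fixed to the bench, to the left or right of the tin; the knife starts on it. Origin: centre of its underside.
- cup: The loose copper cup, standing on the bench: a cone-shaped cup 40 mm high, 60 mm across the rim, 28 mm across the foot, wall 4 mm, inner floor 14 mm above its underside, 160 g. Origin: centre of its underside, z up.
- stored_cup: A copper cup of the same shape and size, standing loose on the floor of the tin near its middle. A cup nested fully home in it stands 14 mm higher than it.
- hammer: Bystander: a hammer lying at the back of the bench.
- bowl: Bystander: white ceramic bowl, 100 mm across, 40 mm high.
- charcoal: Bystander: black block 60 x 100 x 30 mm.
- steel_block: Bystander: flat steel bench block, 70 x 70 x 20 mm, between the robot and the tin.
- flux: Bystander: amber jar, 44 mm across, 90 mm high.
Mind the look-alikes: they are no part of the job. Several things have the shape of the knife; the one meant has the colours described above.

How it is judged:
On the way:
1. the knife levers the lid up by more than 0.35 rad, its blade bearing on the lid (value of joint lid_angle above 0.35 rad and contact force between knife and lid above 0.1 N), for 0.1 s.
At the end, for the whole second after the job is handed in: Lid open beyond 1.45 rad; knife at rest, flat (0.1 rad), its origin over the mat and 1 to 8 mm above the bench; loose cup at rest, upright (0.12 rad), nested in the stored cup: axes within 5 mm, 10 to 17.5 mm above it; stored cup upright on the floor of the tin (value of joint lid_angle above 1.45 rad and x of knife in the frame of mat between -0.13 and 0.13 m and y of knife in the frame of mat between -0.06 and 0.06 m and height (world z) of knife between 0.001 and 0.008 m and angle between knife's own z axis and vertical below 0.1 rad and linear speed of each of knife, cup below 0.02 m/s and horizontal distance between cup and stored_cup below 0.005 m and z of cup in the frame of stored_cup between 0.01 and 0.0175 m and angle between each of cup, stored_cup's own z axis and vertical below 0.12 rad and height (world z) of stored_cup below 0.009 m and x of stored_cup in the frame of tin between -0.065 and 0.065 m and y of stored_cup in the frame of tin between -0.085 and 0.085 m); the robot touches nothing.
It fails at once if the robot itself touches the lid (over 0.5 N) before it has been levered 0.35 rad open (value of joint lid_angle below 0.35 rad and contact force between any of the fingers, the arm and lid above 0.5 N).
It fails at once if the loose cup is dropped: it moves faster than 0.7 m/s while the fingers do not hold it (linear speed of cup above 0.7 m/s and contact force between the fingers and cup below 0.05 N).
It fails at once if a bystander (hammer, bowl, charcoal, steel block, flux jar) is moved by more than 30 mm (distance of any of hammer, bowl, charcoal, steel_block, flux from where it was at the start of the episode above 0.03 m).
It also fails if it takes over 66 s, if anything falls off the work surface, if the arm or the gripper's body presses on something with over 40 N, if the wrist force passes 120 N, or if a joint passes its speed limit or range.

### The arm

A 6-joint arm with a two-finger parallel gripper is mounted at the origin on the work surface. World frame = base frame: x ahead of the robot, y to its left, z up, the work surface at z = 0. Lengths are in m, angles in rad, forces in N, time in s.
With the tool pointing down it reaches from about 0.25 to 0.725 m from the base axis. Payload 4 kg.
Tool frame: the origin (TCP) lies at the very end of the fingers, on their centre line; the grasp point (between the pads) lies 19 mm behind it; z points along the fingers, y is the line along which they close (so a half turn about z gives the same grasp; the last joint's range is limited). The gripper opens to 85 mm and grips with 20 to 120 N. Pads are 22 mm wide; open, the fingers measure 114 mm over their backs; the gripper's body (76 mm by 85 mm) begins 54 mm behind the grasp point. The pads swing forward as they close: fully open they stand 13 mm farther back than shut.
Start: joints at [-1.272, 0.241, 0.005, 1.335, 0, 1.571], TCP at [0.147, -0.478, 0.231] pointing down, gripper open.
Joint ranges: [-2.72, 2.72], [-1.05, 1.87], [-1.09, 1.28], [-1.99, 2.15], [-1.42, 1.44], [-3.14, 3.14]. Speed limits (rad/s): [2.79, 2.79, 3.14, 3.14, 3.14, 3.14].

### API

Orientations are given as a unit quaternion [x, y, z, w].
In Python, from workcell import monitor, viewer, job gives the robot as it stands.
- The arm moves only by the tool arm_command, never from a script. Its argument "increments" is a list of rows, each an object of numbers: "dx", "dy", "dz": the shift along the tool's x, y, z in cm; "wx", "wy", "wz": the turn, a rotation vector about the tool's x, y, z in rad; "grip": the finger opening in cm, from 0 to 8.54. In form: [{"dx": .., "dy": .., "dz": .., "wx": .., "wy": .., "wz": .., "grip": ..}, ...]. A call has 1 to 10 rows; each row is the pose to reach, as a shift and turn from the pose commanded when the call began, along the tool's axes at that moment; what a row does not reach only later rows make up. A row lasts 1/10 s, in which the tool goes at most 50 mm and 8.59 degrees, less where a joint would pass 70% of its speed; a pose out of reach is approached as far as the arm can. A call with a gripper value outside its range is refused whole. The fingers move at their own pace and stop on an object; the grip force is fixed at half the most. Time passes only in rows, so rows that repeat a pose let the fingers close. It gives the time, the measured TCP pose, the force, the opening and the grip force at its end, in the units of the state.
- monitor.get_obs(): the state, without advancing time (a new reading comes with each control period).
- viewer.camera(name): name is "scene" or "top" or "wrist"; returns (picture, depth): 400x640x3 uint8, red, green, blue; 400x640 float32, m along the optical axis (not along the pixel's ray), 0 where there is no reading.
- viewer.get_calibration(name): a dict with "fovy" (degrees; the focal length in pixels is half the picture's height over the tangent of half this angle, whatever the lens; pixels are square), "cx", "cy" (the principal point, pixels), "view" (4x4, takes a point from world to camera coordinates). Camera axes: x right, y up, looking along -z (the intrinsics and any distortion apply to the point x, -y, -z); pixel columns grow to the right and rows downward; lengths in m; the calibration is good to about 2 mm. A picture is of the moment at which its call begins: read the wrist's pose just before it. get_calibration takes no time and is no camera call; for the wrist camera it gives the pose at the moment of the call.
- job.job_done(): hands the job in; it is judged then, once.
The state is a dict: "clock": time; "joint_pos": joint angles; "joint_vel": joint speeds; "tau": joint torques, N m; "eef_pos": TCP position; "tool_rot": TCP orientation; "ft_force": force on the tool from outside, world axes, zero at the start; "ft_torque": the same for the moment, N m; "grip_width": finger opening in m; "grasp_force": force on a finger pad.
Only numpy, scipy, OpenCV 4.12 (cv2) and the standard library are available. Lean on these libraries where they do the work, as an engineer would, in place of code of your own. Each camera call takes 0.05 s, during which the arm holds its last target. There are 200 camera calls.

## Working session

There is one attempt and no reset: what is moved stays moved. The work goes in short steps, Python scripts to look and compute and a tool call to move; the robot and the scene stay as the last step left them, time stands still between calls to the robot, and variables do not carry over. Pictures are saved under pics/ and viewed, at most 13 in all, crops included, and the job is handed in when it is done.

Besides the shell and the picture viewer there is one more tool, called after "Request:" in YAML: its name, and indented under it one key for each argument. arm_command: Moves the arm, as the interface text tells. Its arguments: {"type":"object","properties":{"increments":{"type":"array","items":{"type":"object","properties":{"dx":{"type":"number"},"dy":{"type":"number"},"dz":{"type":"number"},"wx":{"type":"number"},"wy":{"type":"number"},"wz":{"type":"number"},"grip":{"type":"number"}}}}},"required":["increments"]}

```bash
mkdir -p pics; cat > h.py <<'E'
import numpy as np, cv2
from workcell import monitor, viewer, job
def save(name,fn):
    im,d=viewer.camera(name); c=viewer.get_calibration(name)
    cv2.imwrite('pics/%s.png'%fn,im[:,:,::-1]); np.savez('pics/%s.npz'%fn,im=im,d=d,**{k:c[k] for k in('fovy','cx','cy','view')},keys=str({k:v for k,v in c.items() if k!='view'}))
def load(fn): return np.load('pics/%s.npz'%fn)
def px(z,u,v,h=None):
    f=200/np.tan(np.radians(z['fovy'])/2); r=np.array([(u-z['cx'])/f,-(v-z['cy'])/f,-1.])
    M=np.linalg.inv(z['view'])
    if h is None:
        return M[:3,:3]@(r*z['d'][int(v),int(u)])+M[:3,3]
    w=M[:3,:3]@r; return M[:3,3]+w*(h-M[2,3])/w[2]
E
python3 - <<'E'
from h import *
for n in('top','scene'):
    save(n,n+'1'); print(load(n+'1')['keys']); print(load(n+'1')['view'].round(3))
print(monitor.get_obs())
E
```

```text
{'fovy': 55.940483726907715, 'cx': 315.3490345795725, 'cy': 203.35358219982012}
[[ 0.088 -0.996  0.002 -0.037]
 [ 0.973  0.086  0.212 -0.487]
 [-0.211 -0.017  0.977 -1.086]
 [ 0.     0.     0.     1.   ]]
{'fovy': 46.185468972090625, 'cx': 312.00210570782144, 'cy': 193.54655921287645}
[[ 0.086  0.996  0.003 -0.044]
 [-0.797  0.067  0.6    0.32 ]
 [ 0.597 -0.054  0.8   -1.942]
 [ 0.     0.     0.     1.   ]]
{'clock': 0.1, 'joint_pos': array([-1.27197397e+00,  2.41339761e-01,  3.86479276e-03,  1.33517427e+00,
        1.62251345e-06,  1.57081153e+00]), 'joint_vel': array([ 9.76144222e-04, -2.47602918e-03,  2.51018489e-03,  7.83845367e-07,
        7.36346734e-04, -1.03671826e-04]), 'tau': array([ 3.46218112e-04, -3.73138440e+01,  2.53010041e+01,  1.08987329e-02,
       -4.96640689e-05,  2.65672817e-06]), 'eef_pos': array([ 0.1470353 , -0.47731378,  0.23050313]), 'tool_rot': array([ 9.88859607e-01,  1.48848312e-01, -1.37112873e-04, -9.16251904e-04]), 'ft_force': array([ 1.21685181, -0.34153437,  0.33082633]), 'ft_torque': array([-0.05045604,  0.05120237,  0.01802965]), 'grasp_force': 0.0, 'grip_width': 0.08514414011991178}
```

View pics/top1.png

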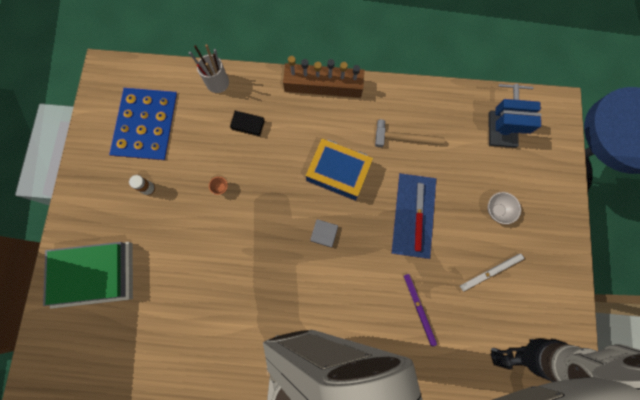

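View pics/scene1.png

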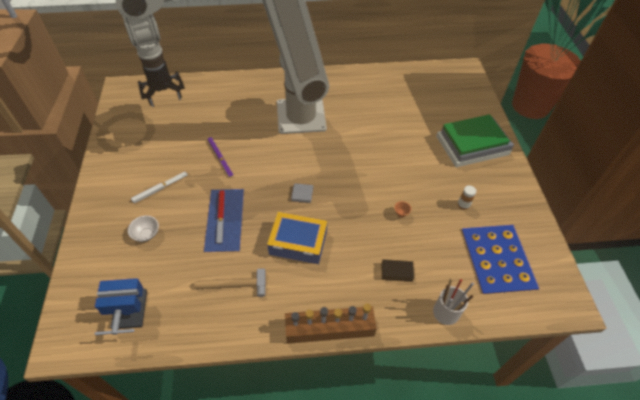

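```bash
python3 - <<'E'
from h import *
z=load('top1'); c=z['im'][120:270,200:450,::-1]
cv2.imwrite('pics/crop1.png',cv2.resize(c,None,fx=3.2,fy=3.2,interpolation=cv2.INTER_CUBIC))
im=z['im'].astype(int); hsv=cv2.cvtColor(z['im'],cv2.COLOR_RGB2HSV)
r=((hsv[...,0]<6)|(hsv[...,0]>174))&(hsv[...,1]>180); r[:, :390]=0; r[:, 440:]=0;r[270:]=0;r[:170]=0
v,u=np.nonzero(r); print('red',len(u),u.mean(),v.mean(),u.min(),u.max(),v.min(),v.max())
rect=cv2.minAreaRect(np.c_[u,v].astype(np.float32)); 
for p in cv2.boxPoints(rect): print(p,px(z,*p,h=.018).round(4))
for p in [(340,167),(219,186),(325,233),(415,215),(400,200)]: print(p,px(z,*p).round(4))
E
```

```text
red 213 418.3333333333333 231.96244131455398 415 421 213 250
[414.7327  249.95128] [ 0.3788 -0.3066  0.018 ]
[416.15958 212.85231] [ 0.4939 -0.3074  0.018 ]
[421.9587  213.07536] [ 0.4948 -0.3253  0.018 ]
[420.53183 250.17433] [ 0.3796 -0.3242  0.018 ]
(340, 167) [ 0.605  -0.0591  0.0677]
(219, 186) [0.5269 0.3154 0.0108]
(325, 233) [ 0.406  -0.031   0.0205]
(415, 215) [ 0.4895 -0.3073  0.005 ]
(400, 200) [ 0.533  -0.2581  0.0071]
```

View pics/crop1.png

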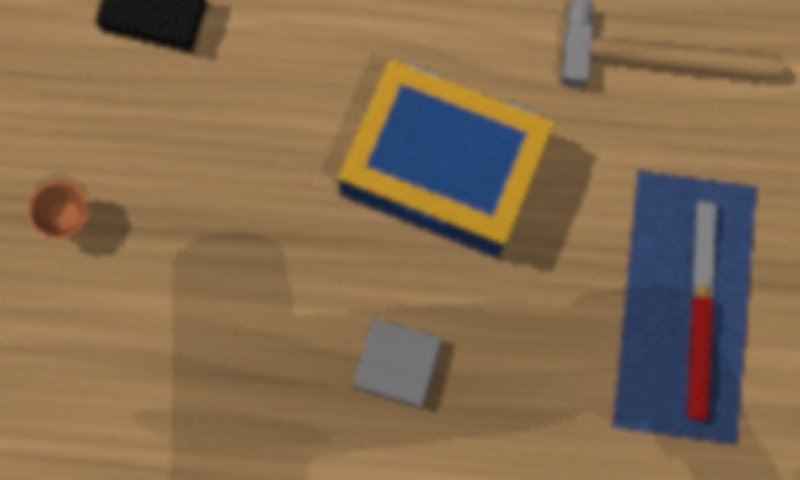

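The crop shows the yellow lid with corners at crop pixels (390,60), (552,122), (500,243) and (340,180). The red knife runs from tip (706,202) to handle end (699,420), on the mat with corners (638,171), (757,187), (736,443) and (613,427). The loose cup's rim is centred near (58,209).

```bash
python3 - <<'E'
from h import *
z=load('top1')
def P(X,Y,h): return px(z,200+(X+.5)/3.2-.5,120+(Y+.5)/3.2-.5,h)
c=[P(*p,.067) for p in [(390,60),(552,122),(500,243),(340,180)]]
for a in c: print('lid',a.round(4))
for i in range(4): print(np.linalg.norm(c[i]-c[i-1]).round(4))
C=sum(c)/4; y=(c[0]-c[1])+(c[3]-c[2]); x=(c[0]-c[3])+(c[1]-c[2])
ya=np.arctan2(-y[0],y[1]); xa=np.arctan2(x[1],x[0]); print('tin',C,np.degrees([ya,xa]))
t=P(706,202,.013); e=P(699,420,.022); print('knife',t,e,np.linalg.norm((t-e)[:2]),np.degrees(np.arctan2(*(t-e)[[1,0]])))
m=[P(*p,.004) for p in [(638,171),(757,187),(736,443),(613,427)]]; print('mat',sum(m)/4); print(np.array(m).round(3))
print('cup',P(58,209,.04))
# scene check of lid centre / cup via depth
hsv=cv2.cvtColor(z['im'],cv2.COLOR_RGB2HSV)
f=np.array([px(z,u,v) for v in range(140,205) for u in range(300,380) if 20<hsv[v,u,0]<28 and hsv[v,u,1]>190])
f=f[abs(f[:,2]-.067)<.006]; r=cv2.minAreaRect((f[:,:2]*1000).astype(np.float32)); print(len(f),f.mean(0),r)
q=np.array([px(z,u,v) for v in range(170,200) for u in range(205,235)]); q=q[q[:,2]>.03]; print('cup rim',len(q),q.min(0),q.max(0),cv2.minEnclosingCircle((q[:,:2]*1000).astype(np.float32)))
o=monitor.get_obs(); print(o['eef_pos'])
from scipy.spatial.transform import Rotation as R
print(R.from_quat(o['tool_rot']).as_matrix().round(3))
E
```

```text
lid [0.6925 0.0047 0.067 ]
lid [ 0.6434 -0.1551  0.067 ]
lid [ 0.5201 -0.1132  0.067 ]
lid [0.5679 0.0417 0.067 ]
0.1299
0.1672
0.1301
0.1621
tin [ 0.60598283 -0.05547158  0.067     ] [-17.11928779 -17.63673549]
knife [ 0.59315999 -0.31860513  0.013     ] [ 0.37632633 -0.3158381   0.022     ] 0.21685131534864846 -0.7311157725809119
mat [ 0.4904826  -0.30465729  0.004     ]
[[ 0.622 -0.252  0.004]
 [ 0.616 -0.371  0.004]
 [ 0.36  -0.357  0.004]
 [ 0.364 -0.239  0.004]]
cup [0.52278542 0.31131523 0.04      ]
710 [ 0.60021773 -0.05732582  0.0675653 ] ((606.2139282226562, -56.090057373046875), (166.0901336669922, 125.73078918457031), 73.19322204589844)
cup rim 118 [0.4936249  0.28202724 0.03010873] [0.54921478 0.33915092 0.04806803] ((522.0386352539062, 311.0735168457031), 29.286958694458008)
[ 0.1470353  -0.47731378  0.23050313]
[[ 0.956  0.294 -0.001]
 [ 0.294 -0.956  0.002]
 [ 0.    -0.002 -1.   ]]
```

```bash
cat >> h.py <<'E'
from scipy.spatial.transform import Rotation as R
def tool(yaw,pitch=0):  # tool down, x along yaw; pitch>0 raises tool x (knife tip up)
    return R.from_euler('z',yaw)*R.from_euler('y',-pitch)*R.from_matrix(np.diag([1,-1,-1]))
def go(*tg):  # each (x,y,z,yaw[,pitch]) -> increments from the measured pose
    o=monitor.get_obs(); r0=R.from_quat(o['tool_rot'])
    print('t',round(o['clock'],2),'at',o['eef_pos'].round(4),'yaw',np.round(np.arctan2(*r0.as_matrix()[[1,0],0]),3),'pit',np.round(np.arcsin(r0.as_matrix()[2,0]),3),'w',round(o['grip_width'],4),'g',round(float(o['grasp_force']),1),'F',o['ft_force'].round(1))
    for t in tg:
        d=r0.inv().apply(np.array(t[:3])-o['eef_pos'])*100; w=(r0.inv()*tool(*t[3:])).as_rotvec()
        print(t,'d',d.round(2),'w',w.round(3))
E
python3 -c "
from h import *
go((.477,-.3175,.08,-.012))"
```

```text
t 0.1 at [ 0.147  -0.4773  0.2305] yaw 0.299 pit 0.0 w 0.0851 g 0.0 F [ 1.2 -0.3  0.3]
(0.477, -0.3175, 0.08, -0.012) d [36.24 -5.53 15.06] w [-0.002  0.     0.311]
```

Request:
arm_command:
  increments:
    - {"dx": 36.24,"dy": -5.53,"dz": 15.06,"wz": 0.311,"grip": 4}
    - {"dx": 36.24,"dy": -5.53,"dz": 15.06,"wz": 0.311,"grip": 4}
    - {"dx": 36.24,"dy": -5.53,"dz": 15.06,"wz": 0.311,"grip": 4}
    - {"dx": 36.24,"dy": -5.53,"dz": 15.06,"wz": 0.311,"grip": 4}
    - {"dx": 36.24,"dy": -5.53,"dz": 15.06,"wz": 0.311,"grip": 4}
    - {"dx": 36.24,"dy": -5.53,"dz": 15.06,"wz": 0.311,"grip": 4}
    - {"dx": 36.24,"dy": -5.53,"dz": 15.06,"wz": 0.311,"grip": 4}
    - {"dx": 36.24,"dy": -5.53,"dz": 15.06,"wz": 0.311,"grip": 4}
    - {"dx": 36.24,"dy": -5.53,"dz": 15.06,"wz": 0.311,"grip": 4}
    - {"dx": 36.24,"dy": -5.53,"dz": 15.06,"wz": 0.311,"grip": 4}

```text
validation failed for argument at $.in...
```

```bash
python3 -c "
from h import *
save('wrist','w1'); z=load('w1'); print(z['view'].round(3))
go((.477,-.3175,.007,-.012))"
```

```text
[[ 0.295 -0.956 -0.001 -0.499]
 [ 0.913  0.282 -0.297  0.038]
 [ 0.284  0.087  0.955 -0.38 ]
 [ 0.     0.     0.     1.   ]]
t 0.15 at [ 0.147  -0.4774  0.2306] yaw 0.299 pit -0.0 w 0.0854 g 0.0 F [ 0.2 -0.6 -0.1]
(0.477, -0.3175, 0.007, -0.012) d [36.24 -5.53 22.37] w [-0.002  0.     0.311]
```

View pics/w1.png

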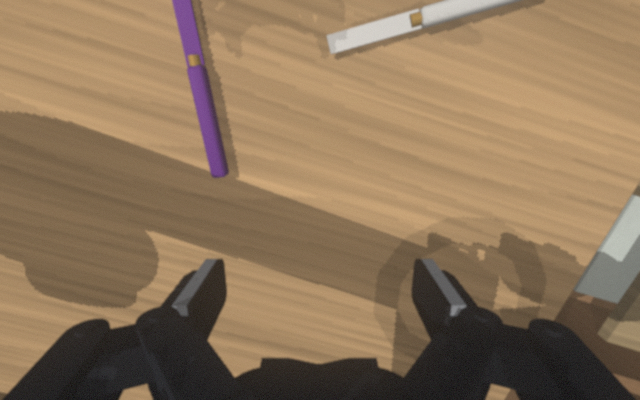

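The wrist view still shows the start pose: the arm has not moved, and the purple and white knife look-alikes are in view. I'll retry with all keys given.

Request:
arm_command:
  increments:
    - {"dx": 36.2,"dy": -5.5,"dz": 15,"wx": 0,"wy": 0,"wz": 0.31,"grip": 4}

```text
clock: 0.25
eef_pos: [0.1832, -0.4627, 0.2155]
tool_rot: [0.997, 0.076, -0.0, 0.003]
ft_force: [1.3, -0.6, 0.0]
grip_width: 0.0735
grasp_force: 0.0
```

```bash
python3 -c "
from h import *
go((.477,-.3175,.08,-.012))"
```

```text
t 0.25 at [ 0.1832 -0.4627  0.2155] yaw 0.153 pit -0.0 w 0.0735 g 0.0 F [ 1.3 -0.6  0. ]
(0.477, -0.3175, 0.08, -0.012) d [31.26 -9.94 13.49] w [0.005 0.    0.165]
```

Request:
arm_command:
  increments:
    - {"dx": 31.3,"dy": -9.9,"dz": 13.5,"wx": 0,"wy": 0,"wz": 0.165,"grip": 4}
    - {"dx": 31.3,"dy": -9.9,"dz": 13.5,"wx": 0,"wy": 0,"wz": 0.165,"grip": 4}
    - {"dx": 31.3,"dy": -9.9,"dz": 13.5,"wx": 0,"wy": 0,"wz": 0.165,"grip": 4}
    - {"dx": 31.3,"dy": -9.9,"dz": 13.5,"wx": 0,"wy": 0,"wz": 0.165,"grip": 4}
    - {"dx": 31.3,"dy": -9.9,"dz": 13.5,"wx": 0,"wy": 0,"wz": 0.165,"grip": 4}
    - {"dx": 31.3,"dy": -9.9,"dz": 13.5,"wx": 0,"wy": 0,"wz": 0.165,"grip": 4}
    - {"dx": 31.3,"dy": -9.9,"dz": 13.5,"wx": 0,"wy": 0,"wz": 0.165,"grip": 4}
    - {"dx": 31.3,"dy": -9.9,"dz": 13.5,"wx": 0,"wy": 0,"wz": 0.165,"grip": 4}
    - {"dx": 31.3,"dy": -9.9,"dz": 13.5,"wx": 0,"wy": 0,"wz": 0.165,"grip": 4}

```text
clock: 1.15
eef_pos: [0.4783, -0.3098, 0.0775]
tool_rot: [1.0, 0.001, -0.001, -0.001]
ft_force: [0.4, -0.2, 0.1]
grip_width: 0.0402
grasp_force: 0.0
```

```bash
python3 -c "
from h import *
save('wrist','w2'); z=load('w2')
go((.477,-.3175,.007,-.012))"
```

```text
t 1.2 at [ 0.4775 -0.3109  0.0784] yaw -0.001 pit -0.002 w 0.04 g 0.0 F [-1.5 -1.2  0.4]
(0.477, -0.3175, 0.007, -0.012) d [-0.03  0.66  7.14] w [-0.001  0.002  0.011]
```

View pics/w2.png

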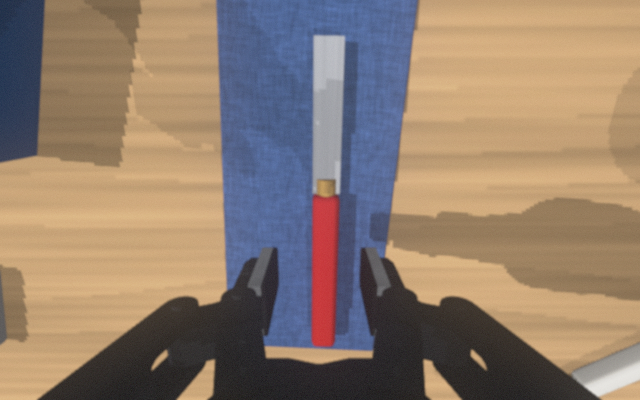

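The wrist view shows the red knife between the fingers: blade tip at (329,36), handle front at (325,195), handle end at (323,345).

```bash
python3 -c "
from h import *
z=load('w2')
t=px(z,329,36,.0145);f=px(z,325.5,195,.022);e=px(z,323,346,.013);print(t,f,e, np.linalg.norm((t-f)[:2]),np.arctan2(*(t-f)[[1,0]]),np.arctan2(*(t-e)[[1,0]]))
print(px(z,329,36),px(z,325,250))
k=f[:2]-.02*np.array([1,-.012]);print(k)
go((k[0],k[1],.0065,np.arctan2(*(t-e)[[1,0]])))"
```

```text
[ 0.59018532 -0.31660153  0.0145    ] [ 0.49601631 -0.31493071  0.022     ] [ 0.36878348 -0.31383418  0.013     ] 0.09418383483523565 -0.017740874383370547 -0.01249856506221609
[ 0.58972256 -0.31652503  0.01711156] [ 0.45739089 -0.3147814   0.02309775]
[ 0.47601631 -0.31469071]
t 1.2 at [ 0.4775 -0.3109  0.0784] yaw -0.001 pit -0.002 w 0.04 g 0.0 F [-1.5 -1.2  0.4]
(np.float64(0.4760163097932662), np.float64(-0.3146907119846083), 0.0065, np.float64(-0.01249856506221609)) d [-0.13  0.38  7.2 ] w [-0.001  0.002  0.012]
```

Request:
arm_command:
  increments:
    - {"dx": -0.1,"dy": 0.4,"dz": 3.5,"wx": 0,"wy": 0.002,"wz": 0.012,"grip": 4}
    - {"dx": -0.1,"dy": 0.4,"dz": 6,"wx": 0,"wy": 0.002,"wz": 0.012,"grip": 4}
    - {"dx": -0.1,"dy": 0.4,"dz": 7.1,"wx": 0,"wy": 0.002,"wz": 0.012,"grip": 4}
    - {"dx": -0.1,"dy": 0.4,"dz": 7.1,"wx": 0,"wy": 0.002,"wz": 0.012,"grip": 4}
    - {"dx": -0.1,"dy": 0.4,"dz": 7.1,"wx": 0,"wy": 0.002,"wz": 0.012,"grip": 2}
    - {"dx": -0.1,"dy": 0.4,"dz": 7.1,"wx": 0,"wy": 0.002,"wz": 0.012,"grip": 0}
    - {"dx": -0.1,"dy": 0.4,"dz": 7.1,"wx": 0,"wy": 0.002,"wz": 0.012,"grip": 0}
    - {"dx": -0.1,"dy": 0.4,"dz": 7.1,"wx": 0,"wy": 0.002,"wz": 0.012,"grip": 0}
    - {"dx": -0.1,"dy": 0.4,"dz": 7.1,"wx": 0,"wy": 0.002,"wz": 0.012,"grip": 0}

```text
clock: 2.1
eef_pos: [0.4778, -0.3164, 0.0101]
tool_rot: [1.0, -0.007, 0.002, 0.001]
ft_force: [-1.2, -0.7, 7.1]
grip_width: 0.0163
grasp_force: 61.2
```

```bash
python3 -c "
from h import *
c=np.array([.606,-.056]); y=-.30; ux=np.array([np.cos(y),np.sin(y)])
p=c-ux*(.065+.04+.115); print(p)
go((.476,-.3147,.12,-.0125),(p[0],p[1],.12,y))"
```

```text
[0.39582597 0.00901445]
t 2.1 at [ 0.4778 -0.3164  0.0101] yaw -0.014 pit 0.004 w 0.0163 g 61.2 F [-1.2 -0.7  7.1]
(0.476, -0.3147, 0.12, -0.0125) d [ -0.14  -0.14 -11.  ] w [ 0.003 -0.004 -0.002]
(np.float64(0.3958259723923666), np.float64(0.009014445465494701), 0.12, -0.3) d [ -8.62 -32.4  -11.11] w [ 0.002 -0.005  0.286]
```

Request:
arm_command:
  increments:
    - {"dx": 0,"dy": 0,"dz": -3,"wx": 0,"wy": 0,"wz": 0,"grip": 0}
    - {"dx": 0,"dy": 0,"dz": -7,"wx": 0,"wy": 0,"wz": 0,"grip": 0}
    - {"dx": -1,"dy": -3,"dz": -11,"wx": 0,"wy": 0,"wz": 0.05,"grip": 0}
    - {"dx": -2.5,"dy": -8,"dz": -11,"wx": 0,"wy": 0,"wz": 0.1,"grip": 0}
    - {"dx": -4,"dy": -13,"dz": -11,"wx": 0,"wy": 0,"wz": 0.15,"grip": 0}
    - {"dx": -5,"dy": -18,"dz": -11,"wx": 0,"wy": 0,"wz": 0.2,"grip": 0}
    - {"dx": -6.5,"dy": -23,"dz": -11,"wx": 0,"wy": 0,"wz": 0.25,"grip": 0}
    - {"dx": -8,"dy": -28,"dz": -11,"wx": 0,"wy": 0,"wz": 0.286,"grip": 0}
    - {"dx": -8.6,"dy": -32.4,"dz": -11,"wx": 0,"wy": 0,"wz": 0.286,"grip": 0}
    - {"dx": -8.6,"dy": -32.4,"dz": -11,"wx": 0,"wy": 0,"wz": 0.286,"grip": 0}

```text
clock: 3.1
eef_pos: [0.3771, -0.0835, 0.1182]
tool_rot: [0.992, -0.123, 0.003, -0.019]
ft_force: [0.7, 0.4, -0.7]
grip_width: 0.0164
grasp_force: 60.2
```

```bash
python3 -c "
from h import *
go((.3958,.009,.12,-.3))
save('wrist','w3');save('scene','s3')
z=load('s3'); c=z['im'][120:270,200:450,::-1]
a=cv2.resize(c,None,fx=2.4,fy=2.4,interpolation=cv2.INTER_CUBIC)
b=load('w3')['im'][:,:,::-1]
b=cv2.resize(b,(600,375)); a=cv2.resize(a,(370,222))
cv2.imwrite('pics/w3b.png',np.vstack([b,np.pad(a,((0,0),(0,230),(0,0)))]))"
```

```text
t 3.1 at [ 0.3771 -0.0835  0.1182] yaw -0.247 pit 0.002 w 0.0164 g 60.2 F [ 0.7  0.4 -0.7]
(0.3958, 0.009, 0.12, -0.3) d [-0.45 -9.43  0.19] w [-0.039 -0.001  0.053]
```

View pics/w3b.png

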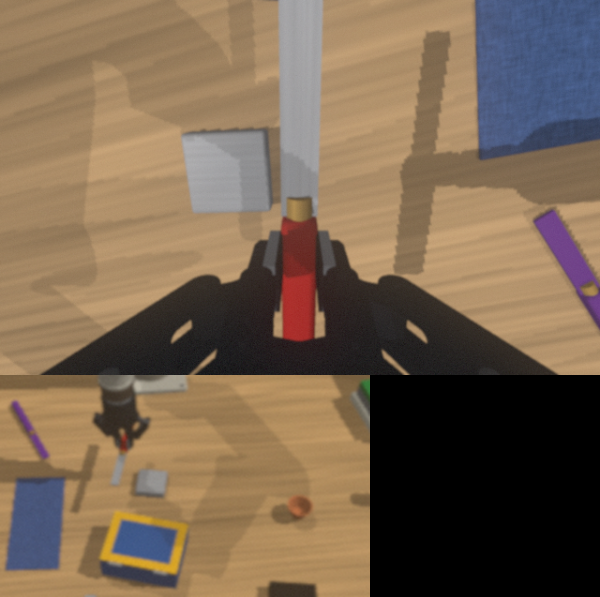

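The wrist view shows the knife held straight between the fingers, with the blade running up the middle of the picture; the scene view shows it clear of the steel block and the tin.

Request:
arm_command:
  increments:
    - {"dx": -0.4,"dy": -5,"dz": 0.2,"wx": -0.02,"wy": 0,"wz": 0.05,"grip": 0}
    - {"dx": -0.4,"dy": -9.4,"dz": 0.2,"wx": -0.02,"wy": 0,"wz": 0.05,"grip": 0}
    - {"dx": -0.4,"dy": -9.4,"dz": 0.2,"wx": -0.02,"wy": 0,"wz": 0.05,"grip": 0}
    - {"dx": -0.4,"dy": -9.4,"dz": 0.2,"wx": -0.02,"wy": 0,"wz": 0.05,"grip": 0}
    - {"dx": -0.4,"dy": -9.4,"dz": 0.2,"wx": -0.02,"wy": 0,"wz": 0.05,"grip": 0}
    - {"dx": -0.4,"dy": -9.4,"dz": 0.2,"wx": -0.02,"wy": 0,"wz": 0.05,"grip": 0}

```text
clock: 3.8
eef_pos: [0.3761, -0.0755, 0.1196]
tool_rot: [0.992, -0.122, 0.003, -0.029]
ft_force: [-0.9, 0.4, -1.1]
grip_width: 0.0164
grasp_force: 60.2
```

```bash
python3 -c "
from h import *
save('wrist','w4');z=load('w4')
go((.3958,.009,.12,-.3)); o=monitor.get_obs(); r=R.from_quat(o['tool_rot'])
hsv=cv2.cvtColor(z['im'],cv2.COLOR_RGB2HSV)
for v in range(5,300,22):
  print(v,[tuple((r.inv().apply(px(z,u,v)-o['eef_pos'])*1000).round(1)) for u in(308,320,332)],hsv[v,320])
print(px(z,100,350,),px(z,60,200))
"
```

```text
t 3.85 at [ 0.376  -0.0755  0.1196] yaw -0.244 pit -0.002 w 0.0162 g 60.2 F [-0.4  0.1 -2.1]
(0.3958, 0.009, 0.12, -0.3) d [-0.12 -8.66  0.48] w [-0.059  0.003  0.056]
5 [(np.float64(111.3), np.float64(-4.5), np.float64(-3.8)), (np.float64(111.0), np.float64(0.0), np.float64(-5.0)), (np.float64(111.4), np.float64(4.6), np.float64(-3.5))] [135   3 166]
27 [(np.float64(103.6), np.float64(-4.6), np.float64(-4.9)), (np.float64(103.5), np.float64(0.0), np.float64(-5.1)), (np.float64(103.5), np.float64(4.7), np.float64(-5.3))] [105   3 163]
49 [(np.float64(96.0), np.float64(-4.7), np.float64(-3.6)), (np.float64(96.0), np.float64(0.1), np.float64(-3.9)), (np.float64(96.0), np.float64(4.8), np.float64(-3.9))] [120   5 164]
71 [(np.float64(87.9), np.float64(-4.8), np.float64(-3.4)), (np.float64(87.8), np.float64(0.1), np.float64(-5.6)), (np.float64(87.9), np.float64(4.9), np.float64(-4.4))] [  0   3 162]
93 [(np.float64(79.5), np.float64(-4.8), np.float64(-4.3)), (np.float64(79.5), np.float64(0.1), np.float64(-4.1)), (np.float64(79.5), np.float64(5.0), np.float64(-3.8))] [120   3 160]
115 [(n
[... 1052 characters left out ...]
, np.float64(5.7), np.float64(-4.4))] [ 19 125 145]
247 [(np.float64(14.0), np.float64(-5.2), np.float64(-12.0)), (np.float64(14.2), np.float64(0.1), np.float64(-12.4)), (np.float64(14.2), np.float64(5.5), np.float64(-12.3))] [  3 152 106]
269 [(np.float64(2.5), np.float64(-5.4), np.float64(-11.1)), (np.float64(2.9), np.float64(0.2), np.float64(-11.8)), (np.float64(3.1), np.float64(5.6), np.float64(-12.1))] [  4 163 105]
291 [(np.float64(-9.0), np.float64(-5.5), np.float64(-11.2)), (np.float64(-7.9), np.float64(0.2), np.float64(-13.0)), (np.float64(-9.4), np.float64(5.9), np.float64(-10.7))] [  0 182 122]
[ 2.64734855e-01  1.98390305e-01 -5.75284088e-05] [ 0.42605789  0.16122187 -0.00044846]
```

```bash
python3 -c "
from h import *
print(monitor.get_obs()['joint_pos'].round(3))"
```

```text
[-0.245  0.105 -0.474  0.994  0.059  3.141]
```

Joint 6 is at its limit, so I'll enter the notch with the knife at world yaw 0. That is 17° oblique to the tin, which the 50 mm notch allows.

```bash
python3 -c "
from h import *
go((.387,-.037,.12,0),(.387,-.037,.053,0))"
```

```text
t 3.85 at [ 0.376  -0.0755  0.1196] yaw -0.244 pit -0.002 w 0.0162 g 60.2 F [-0.4  0.1 -2.1]
(0.387, -0.037, 0.12, 0) d [ 0.14 -3.99  0.2 ] w [-0.059 -0.006 -0.244]
(0.387, -0.037, 0.053, 0) d [ 0.15 -3.6   6.89] w [-0.059 -0.006 -0.244]
```

Request:
arm_command:
  increments:
    - {"dx": 0,"dy": -2,"dz": 0,"wx": -0.02,"wy": 0,"wz": -0.1,"grip": 0}
    - {"dx": 0.1,"dy": -4,"dz": 0.2,"wx": -0.059,"wy": -0.006,"wz": -0.244,"grip": 0}
    - {"dx": 0.1,"dy": -4,"dz": 0.2,"wx": -0.059,"wy": -0.006,"wz": -0.244,"grip": 0}
    - {"dx": 0.1,"dy": -3.8,"dz": 4,"wx": -0.059,"wy": -0.006,"wz": -0.244,"grip": 0}
    - {"dx": 0.1,"dy": -3.6,"dz": 6.9,"wx": -0.059,"wy": -0.006,"wz": -0.244,"grip": 0}
    - {"dx": 0.1,"dy": -3.6,"dz": 6.9,"wx": -0.059,"wy": -0.006,"wz": -0.244,"grip": 0}
    - {"dx": 0.1,"dy": -3.6,"dz": 6.9,"wx": -0.059,"wy": -0.006,"wz": -0.244,"grip": 0}
    - {"dx": 0.1,"dy": -3.6,"dz": 6.9,"wx": -0.059,"wy": -0.006,"wz": -0.244,"grip": 0}

```text
clock: 4.65
eef_pos: [0.3878, -0.0372, 0.0542]
tool_rot: [1.0, -0.0, 0.001, 0.0]
ft_force: [0.1, -0.0, -1.6]
grip_width: 0.0167
grasp_force: 60.2
```

```bash
python3 -c "
from h import *
go((.387,-.037,.053,0))
save('wrist','w5');z=load('w5');cv2.imwrite('pics/w5.png',z['im'][:,:,::-1])"
```

```text
t 4.65 at [ 0.3878 -0.0372  0.0542] yaw -0.001 pit 0.002 w 0.0167 g 60.2 F [ 0.1 -0.  -1.6]
(0.387, -0.037, 0.053, 0) d [-0.08 -0.02  0.12] w [ 0.    -0.002 -0.001]
```

View pics/w5.png

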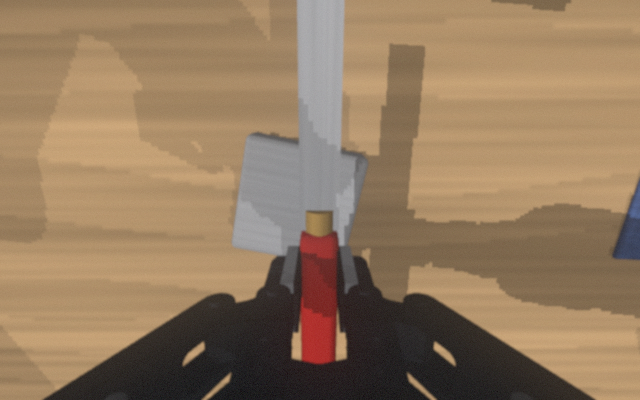

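The view shows the blade straight ahead above the steel block, with nothing in its way. Inserting now.

Request:
arm_command:
  increments:
    - {"dx": 1.5,"dy": 0,"dz": 0.1,"wx": 0,"wy": 0,"wz": 0,"grip": 0}
    - {"dx": 3,"dy": 0,"dz": 0.1,"wx": 0,"wy": 0,"wz": 0,"grip": 0}
    - {"dx": 4,"dy": 0,"dz": 0.1,"wx": 0,"wy": 0,"wz": 0,"grip": 0}
    - {"dx": 5,"dy": 0,"dz": 0.1,"wx": 0,"wy": 0,"wz": 0,"grip": 0}
    - {"dx": 6,"dy": 0,"dz": 0.1,"wx": 0,"wy": 0,"wz": 0,"grip": 0}
    - {"dx": 7,"dy": 0,"dz": 0.1,"wx": 0,"wy": 0,"wz": 0,"grip": 0}
    - {"dx": 7,"dy": 0,"dz": 0.1,"wx": 0,"wy": 0,"wz": 0,"grip": 0}
    - {"dx": 7,"dy": 0,"dz": 0.1,"wx": 0,"wy": 0,"wz": 0,"grip": 0}

```text
clock: 5.5
eef_pos: [0.4562, -0.0368, 0.0517]
tool_rot: [1.0, 0.0, -0.001, -0.0]
ft_force: [-0.3, 0.4, -1.7]
grip_width: 0.0161
grasp_force: 60.2
```

```bash
cat > lift.py <<'E'
from h import *
h=np.array([.668,-.075]); y=-.298; ux=np.array([np.cos(y),np.sin(y)]); uy=np.array([-ux[1],ux[0]])
import sys
r=.100; L=[]; s=.007
for th in [float(a) for a in sys.argv[1:]]:
    p=h-ux*r*np.cos(th)+uy*s
    L.append((round(p[0]-.116,4),round(p[1],4),round(.062+r*np.sin(th)-.0045,4),0))
go(*L)
E
python3 lift.py .1 .2 .3 .4 .5 .6
```

```text
t 5.5 at [ 0.4562 -0.0368  0.0517] yaw 0.0 pit -0.001 w 0.0161 g 60.2 F [-0.3  0.4 -1.7]
(np.float64(0.4589), np.float64(-0.0391), np.float64(0.0675), 0) d [ 0.27  0.23 -1.58] w [-0.     0.001  0.   ]
(np.float64(0.4604), np.float64(-0.0395), np.float64(0.0774), 0) d [ 0.42  0.27 -2.58] w [-0.     0.001  0.   ]
(np.float64(0.4627), np.float64(-0.0403), np.float64(0.0871), 0) d [ 0.65  0.35 -3.55] w [-0.     0.001  0.   ]
(np.float64(0.466), np.float64(-0.0413), np.float64(0.0964), 0) d [ 0.98  0.45 -4.48] w [-0.     0.001  0.   ]
(np.float64(0.4702), np.float64(-0.0425), np.float64(0.1054), 0) d [ 1.4   0.57 -5.38] w [-0.     0.001  0.   ]
(np.float64(0.4752), np.float64(-0.0441), np.float64(0.114), 0) d [ 1.9   0.73 -6.24] w [-0.     0.001  0.   ]
```

Request:
arm_command:
  increments:
    - {"dx": 0.1,"dy": 0.1,"dz": -0.5,"wx": 0,"wy": 0,"wz": 0,"grip": 0}
    - {"dx": 0.2,"dy": 0.2,"dz": -1,"wx": 0,"wy": 0,"wz": 0,"grip": 0}
    - {"dx": 0.3,"dy": 0.2,"dz": -1.5,"wx": 0,"wy": 0,"wz": 0,"grip": 0}
    - {"dx": 0.4,"dy": 0.3,"dz": -2,"wx": 0,"wy": 0,"wz": 0,"grip": 0}
    - {"dx": 0.5,"dy": 0.3,"dz": -2.5,"wx": 0,"wy": 0,"wz": 0,"grip": 0}
    - {"dx": 0.6,"dy": 0.3,"dz": -3,"wx": 0,"wy": 0,"wz": 0,"grip": 0}
    - {"dx": 0.65,"dy": 0.35,"dz": -3.5,"wx": 0,"wy": 0,"wz": 0,"grip": 0}

```text
clock: 6.2
eef_pos: [0.4633, -0.0404, 0.0874]
tool_rot: [1.0, 0.0, 0.0, 0.0]
ft_force: [0.8, -0.2, -4.0]
grip_width: 0.0161
grasp_force: 59.9
```

```bash
python3 lift.py .4 .5 .6 .7 .8 .9 1.0 1.1 1.2 1.3; python3 - <<'E'
from h import *
save('wrist','w6');z=load('w6');o=monitor.get_obs(); r=R.from_quat(o['tool_rot'])
for v in (20,60,100,140,180): print(v,(r.inv().apply(px(z,320,v)-o['eef_pos'])*1000).round(1))
save('scene','s6');z=load('s6')
cv2.imwrite('pics/s6.png',cv2.resize(z['im'][160:280,200:360,::-1],None,fx=4,fy=4,interpolation=cv2.INTER_CUBIC))
E
```

```text
t 6.2 at [ 0.4633 -0.0404  0.0874] yaw 0.0 pit 0.0 w 0.0161 g 59.9 F [ 0.8 -0.2 -4. ]
(np.float64(0.466), np.float64(-0.0413), np.float64(0.0964), 0) d [ 0.27  0.09 -0.9 ] w [ 0. -0.  0.]
(np.float64(0.4702), np.float64(-0.0425), np.float64(0.1054), 0) d [ 0.69  0.21 -1.8 ] w [ 0. -0.  0.]
(np.float64(0.4752), np.float64(-0.0441), np.float64(0.114), 0) d [ 1.19  0.37 -2.66] w [ 0. -0.  0.]
(np.float64(0.4809), np.float64(-0.0459), np.float64(0.1219), 0) d [ 1.76  0.55 -3.45] w [ 0. -0.  0.]
(np.float64(0.4875), np.float64(-0.0479), np.float64(0.1292), 0) d [ 2.42  0.75 -4.18] w [ 0. -0.  0.]
(np.float64(0.4946), np.float64(-0.0501), np.float64(0.1358), 0) d [ 3.13  0.97 -4.84] w [ 0. -0.  0.]
(np.float64(0.5024), np.float64(-0.0524), np.float64(0.1416), 0) d [ 3.91  1.2  -5.42] w [ 0. -0.  0.]
(np.float64(0.5107), np.float64(-0.055), np.float64(0.1466), 0) d [ 4.74  1.46 -5.92] w [ 0. -0.  0.]
(np.float64(0.5194), np.float64(-0.0577), np.float64(0.1507), 0) d [ 5.61  1.73 -6.33] w [ 0. -0.  0.]
(np.float64(0.5285), np.float64(-0.0605), np.float64(0.1539), 0) d [ 6.52  2.01 -6.65] w [ 0. -0.  0.]
20 [ 1.046e+02  1.000e-01 -1.180e+01]
60 [ 91.    0.1 -13.6]
100 [76.9  0.1 -3.7]
140 [60.5  0.2 -3.5]
180 [42.7  0.2 -2.9]
```

View pics/s6.png

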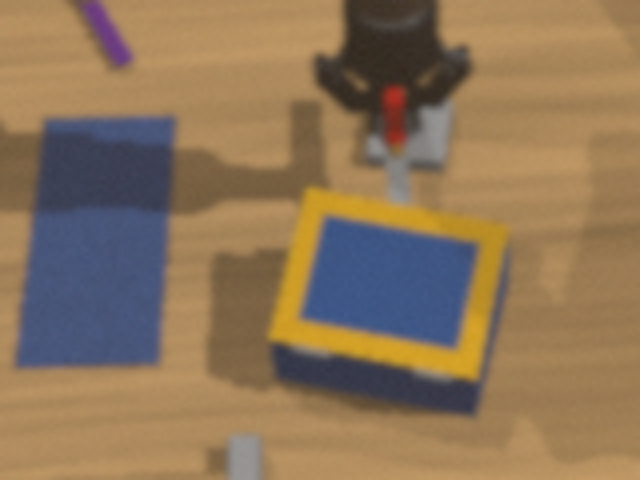

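The knife enters under the front edge and the lid is rising; the blade is still level. Continuing along the arc.

Request:
arm_command:
  increments:
    - {"dx": 0.3,"dy": 0.1,"dz": -0.9,"wx": 0,"wy": 0,"wz": 0,"grip": 0}
    - {"dx": 0.7,"dy": 0.2,"dz": -1.8,"wx": 0,"wy": 0,"wz": 0,"grip": 0}
    - {"dx": 1.2,"dy": 0.4,"dz": -2.7,"wx": 0,"wy": 0,"wz": 0,"grip": 0}
    - {"dx": 1.8,"dy": 0.5,"dz": -3.4,"wx": 0,"wy": 0,"wz": 0,"grip": 0}
    - {"dx": 2.4,"dy": 0.7,"dz": -4.2,"wx": 0,"wy": 0,"wz": 0,"grip": 0}
    - {"dx": 3.1,"dy": 1,"dz": -4.8,"wx": 0,"wy": 0,"wz": 0,"grip": 0}
    - {"dx": 3.9,"dy": 1.2,"dz": -5.4,"wx": 0,"wy": 0,"wz": 0,"grip": 0}
    - {"dx": 4.7,"dy": 1.5,"dz": -5.9,"wx": 0,"wy": 0,"wz": 0,"grip": 0}
    - {"dx": 5.6,"dy": 1.7,"dz": -6.3,"wx": 0,"wy": 0,"wz": 0,"grip": 0}
    - {"dx": 6.5,"dy": 2,"dz": -6.6,"wx": 0,"wy": 0,"wz": 0,"grip": 0}

```text
clock: 7.3
eef_pos: [0.5291, -0.0606, 0.1535]
tool_rot: [1.0, 0.0, 0.0, 0.0]
ft_force: [-1.8, 1.0, -1.3]
grip_width: 0.0161
grasp_force: 60.1
```

```bash
python3 lift.py 1.4 1.5 1.6 1.7 1.8 1.85; python3 - <<'E'
from h import *
save('scene','s7');z=load('s7')
hsv=cv2.cvtColor(z['im'],cv2.COLOR_RGB2HSV)
f=np.array([px(z,u,v) for v in range(160,280) for u in range(240,350) if 18<hsv[v,u,0]<30 and hsv[v,u,1]>180]);print(len(f),f.min(0),f.max(0),f[:,2].max())
h=np.array([.668,-.075]);ux=np.array([np.cos(.298),-np.sin(.298)]);q=f[f[:,2]>.085]
print(np.degrees(np.median(np.arctan2(q[:,2]-.062,-(q[:,:2]-h)@ux))))
E
```

```text
t 7.3 at [ 0.5291 -0.0606  0.1535] yaw 0.0 pit 0.001 w 0.0161 g 60.1 F [-1.8  1.  -1.3]
(np.float64(0.5378), np.float64(-0.0633), np.float64(0.156), 0) d [ 0.87  0.27 -0.25] w [ 0.    -0.001  0.   ]
(np.float64(0.5473), np.float64(-0.0662), np.float64(0.1572), 0) d [ 1.82  0.56 -0.37] w [ 0.    -0.001  0.   ]
(np.float64(0.5568), np.float64(-0.0692), np.float64(0.1575), 0) d [ 2.77  0.86 -0.4 ] w [ 0.    -0.001  0.   ]
(np.float64(0.5664), np.float64(-0.0721), np.float64(0.1567), 0) d [ 3.73  1.15 -0.31] w [ 0.    -0.001  0.   ]
(np.float64(0.5758), np.float64(-0.075), np.float64(0.1549), 0) d [ 4.67  1.44 -0.13] w [ 0.    -0.001  0.   ]
(np.float64(0.5804), np.float64(-0.0764), np.float64(0.1536), 0) d [ 5.13  1.58 -0.  ] w [ 0.    -0.001  0.   ]
451 [ 0.61359753 -0.15173968  0.06338347] [1.41935556 0.01060296 1.36200689] 1.3620068947892212
76.73059250509415
```

Request:
arm_command:
  increments:
    - {"dx": 0.9,"dy": 0.3,"dz": -0.2,"wx": 0,"wy": 0,"wz": 0,"grip": 0}
    - {"dx": 1.8,"dy": 0.6,"dz": -0.3,"wx": 0,"wy": 0,"wz": 0,"grip": 0}
    - {"dx": 2.8,"dy": 0.9,"dz": -0.3,"wx": 0,"wy": 0,"wz": 0,"grip": 0}
    - {"dx": 3.7,"dy": 1.1,"dz": -0.3,"wx": 0,"wy": 0,"wz": 0,"grip": 0}
    - {"dx": 4.5,"dy": 1.4,"dz": -0.1,"wx": 0,"wy": 0,"wz": 0,"grip": 0}
    - {"dx": 4.5,"dy": 1.4,"dz": -0.1,"wx": 0,"wy": 0,"wz": 0,"grip": 0}

```text
clock: 7.95
eef_pos: [0.5743, -0.0748, 0.1532]
tool_rot: [1.0, -0.0, 0.0, 0.0]
ft_force: [-0.1, 0.0, -1.4]
grip_width: 0.0163
grasp_force: 60.2
```

```bash
python3 - <<'E'
from h import *
go((.45,-.04,.15,0),(.45,-.1,.15,0),(.473,-.3145,.10,-.0125),(.473,-.3145,.0105,-.0125))
save('scene','s8');z=load('s8')
hsv=cv2.cvtColor(z['im'],cv2.COLOR_RGB2HSV)
f=np.array([px(z,u,v) for v in range(160,280) for u in range(240,350) if 18<hsv[v,u,0]<30 and hsv[v,u,1]>180]);
h=np.array([.668,-.075]);ux=np.array([np.cos(.298),-np.sin(.298)]);q=f[(f[:,2]>.085)&(f[:,2]<.3)]
print(len(q),np.degrees(np.median(np.arctan2(q[:,2]-.062,-(q[:,:2]-h)@ux))))
E
```

```text
t 7.95 at [ 0.5743 -0.0748  0.1532] yaw -0.0 pit 0.0 w 0.0163 g 60.2 F [-0.1  0.  -1.4]
(0.45, -0.04, 0.15, 0) d [-12.43  -3.47   0.32] w [ 0. -0. -0.]
(0.45, -0.1, 0.15, 0) d [-12.43   2.53   0.32] w [ 0. -0. -0.]
(0.473, -0.3145, 0.1, -0.0125) d [-10.12  23.98   5.32] w [ 0.    -0.     0.012]
(0.473, -0.3145, 0.0105, -0.0125) d [-10.13  23.98  14.27] w [ 0.    -0.     0.012]
154 104.97896685116008
```

Request:
arm_command:
  increments:
    - {"dx": -4,"dy": -1,"dz": 0.3,"wx": 0,"wy": 0,"wz": 0,"grip": 0}
    - {"dx": -8,"dy": -1,"dz": 0.3,"wx": 0,"wy": 0,"wz": 0,"grip": 0}
    - {"dx": -12,"dy": 2,"dz": 0.3,"wx": 0,"wy": 0,"wz": 0,"grip": 0}
    - {"dx": -12,"dy": 6,"dz": 1,"wx": 0,"wy": 0,"wz": 0,"grip": 0}
    - {"dx": -12,"dy": 10,"dz": 2,"wx": 0,"wy": 0,"wz": 0,"grip": 0}
    - {"dx": -11,"dy": 14,"dz": 3,"wx": 0,"wy": 0,"wz": 0,"grip": 0}
    - {"dx": -11,"dy": 18,"dz": 4,"wx": 0,"wy": 0,"wz": 0.012,"grip": 0}
    - {"dx": -10.1,"dy": 22,"dz": 5.3,"wx": 0,"wy": 0,"wz": 0.012,"grip": 0}
    - {"dx": -10.1,"dy": 24,"dz": 7,"wx": 0,"wy": 0,"wz": 0.012,"grip": 0}
    - {"dx": -10.1,"dy": 24,"dz": 7,"wx": 0,"wy": 0,"wz": 0.012,"grip": 0}

```text
clock: 9.0
eef_pos: [0.4704, -0.3163, 0.0814]
tool_rot: [1.0, -0.008, -0.002, -0.001]
ft_force: [0.3, 0.9, -1.4]
grip_width: 0.0162
grasp_force: 60.1
```

```bash
python3 - <<'E'
from h import *
go((.473,-.3145,.0105,-.0125))
save('wrist','w9');z=load('w9');o=monitor.get_obs(); r=R.from_quat(o['tool_rot'])
for v in (20,60,100,140,180,240,270): print(v,(r.inv().apply(px(z,320,v)-o['eef_pos'])*1000).round(1))
E
```

```text
t 9.0 at [ 0.4704 -0.3163  0.0814] yaw -0.016 pit -0.003 w 0.0162 g 60.1 F [ 0.3  0.9 -1.4]
(0.473, -0.3145, 0.0105, -0.0125) d [ 0.28 -0.18  7.08] w [-0.001  0.003 -0.003]
20 [ 1.062e+02  1.000e-01 -4.400e+00]
60 [92.   0.1 -4.5]
100 [76.9  0.1 -4.9]
140 [60.5  0.1 -4. ]
180 [42.8  0.2 -3.4]
240 [ 16.9   0.2 -10.7]
270 [  2.7   0.2 -12.3]
```

Request:
arm_command:
  increments:
    - {"dx": 0.2,"dy": -0.1,"dz": 4,"wx": 0,"wy": 0,"wz": 0,"grip": 0}
    - {"dx": 0.2,"dy": -0.1,"dz": 6,"wx": 0,"wy": 0,"wz": 0,"grip": 0}
    - {"dx": 0.2,"dy": -0.1,"dz": 6.7,"wx": 0,"wy": 0,"wz": 0,"grip": 0}
    - {"dx": 0.2,"dy": -0.1,"dz": 7.1,"wx": 0,"wy": 0,"wz": 0,"grip": 0}
    - {"dx": 0.2,"dy": -0.1,"dz": 7.1,"wx": 0,"wy": 0,"wz": 0,"grip": 0}
    - {"dx": 0.2,"dy": -0.1,"dz": 7.1,"wx": 0,"wy": 0,"wz": 0,"grip": 4}
    - {"dx": 0.2,"dy": -0.1,"dz": 7.1,"wx": 0,"wy": 0,"wz": 0,"grip": 4}
    - {"dx": 0.2,"dy": -0.1,"dz": 7.1,"wx": 0,"wy": 0,"wz": 0,"grip": 4}

```text
clock: 9.85
eef_pos: [0.4748, -0.3138, 0.0141]
tool_rot: [1.0, -0.006, 0.001, 0.001]
ft_force: [-0.5, 0.9, -0.1]
grip_width: 0.04
grasp_force: 0.0
```

```bash
python3 - <<'E'
from h import *
go((.473,-.3145,.16,-.0125))
E
```

```text
t 9.85 at [ 0.4748 -0.3138  0.0141] yaw -0.012 pit 0.002 w 0.04 g 0.0 F [-0.5  0.9 -0.1]
(0.473, -0.3145, 0.16, -0.0125) d [ -0.16   0.09 -14.59] w [ 0.001 -0.002  0.001]
```

Request:
arm_command:
  increments:
    - {"dx": 0,"dy": 0,"dz": -3,"wx": 0,"wy": 0,"wz": 0,"grip": 4}
    - {"dx": 0,"dy": 0,"dz": -8,"wx": 0,"wy": 0,"wz": 0,"grip": 4}
    - {"dx": 0,"dy": 0,"dz": -13,"wx": 0,"wy": 0,"wz": 0,"grip": 6}
    - {"dx": -6,"dy": 0,"dz": -16,"wx": 0,"wy": 0,"wz": 0,"grip": 8}
    - {"dx": -10,"dy": 0,"dz": -18,"wx": 0,"wy": 0,"wz": 0,"grip": 8}
    - {"dx": -10,"dy": 0,"dz": -18,"wx": 0,"wy": 0,"wz": 0,"grip": 8}
    - {"dx": -10,"dy": 0,"dz": -18,"wx": 0,"wy": 0,"wz": 0,"grip": 8}

```text
clock: 10.55
eef_pos: [0.3735, -0.3128, 0.1949]
tool_rot: [1.0, -0.007, 0.001, 0.001]
ft_force: [0.2, -0.8, -0.3]
grip_width: 0.0802
grasp_force: 0.0
```

```bash
python3 - <<'E'
from h import *
save('top','t10');z=load('t10')
cv2.imwrite('pics/t10.png',cv2.resize(z['im'][120:270,200:450,::-1],None,fx=3.2,fy=3.2,interpolation=cv2.INTER_CUBIC))
for p in [(419,240),(419,220),(420,200)]: print(px(z,*p))
E
```

```text
[ 0.37208969 -0.24680711  0.28800573]
[ 0.47088897 -0.31507013  0.02454848]
[ 0.5361009  -0.31831593  0.01690838]
```

View pics/t10.png

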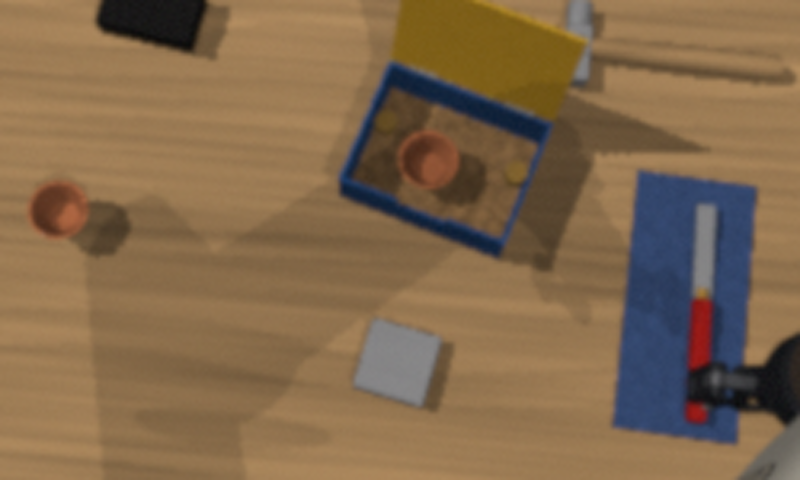

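The tin is open with the lid standing back, and the knife lies flat on its mat. The stored cup's rim is at crop (429,160) and the loose cup's at (58,209).

```bash
python3 - <<'E'
from h import *
z=load('t10');hsv=cv2.cvtColor(z['im'],cv2.COLOR_RGB2HSV)
def P(X,Y,h): return px(z,200+(X+.5)/3.2-.5,120+(Y+.5)/3.2-.5,h)
print('pix', P(429,160,.044),P(58,209,.04))
for n,(X,Y),lo,hi in (('stored',(429,160),.034,.053),('loose',(58,209),.03,.05)):
    u0,v0=200+X/3.2,120+Y/3.2; c0=P(X,Y,.042)
    q=np.array([px(z,u,v) for v in range(int(v0)-15,int(v0)+16) for u in range(int(u0)-15,int(u0)+16) if hsv[v,u,0]<16 and hsv[v,u,1]>120])
    q=q[(q[:,2]>lo)&(q[:,2]<hi)&(np.linalg.norm(q[:,:2]-c0[:2],axis=1)<.036)]
    print(n,len(q),cv2.minEnclosingCircle((q[:,:2]*1000).astype(np.float32)),q[:,2].max(), (q.min(0)+q.max(0))/2)
    m=((hsv[...,0]<16)&(hsv[...,1]>130)).astype(np.uint8); v,u=np.nonzero(m[int(v0)-14:int(v0)+15,int(u0)-14:int(u0)+15])
    print(u.min()+int(u0)-14,u.max()+int(u0)-14,v.min()+int(v0)-14,v.max()+int(v0)-14)
go((.522,.311,.16,.7))
E
```

```text
pix [ 0.60236726 -0.04129225  0.044     ] [0.52278542 0.31131523 0.04      ]
stored 120 ((602.7794799804688, -41.0980110168457), 29.184823989868164) 0.04853279431939317 [ 0.60243143 -0.04161706  0.04135717]
320 347 156 184
loose 119 ((521.2328491210938, 311.2259826660156), 29.688840866088867) 0.04582889624662889 [0.52160668 0.3108544  0.03810927]
208 227 176 194
t 10.6 at [ 0.3744 -0.3127  0.1937] yaw -0.013 pit 0.002 w 0.0801 g 0.0 F [-0.8  0.7 -0.9]
(0.522, 0.311, 0.16, 0.7) d [ 13.94 -62.56   3.32] w [ 0.002 -0.002 -0.713]
```

Request:
arm_command:
  increments:
    - {"dx": 1,"dy": -5,"dz": 0,"wx": 0,"wy": 0,"wz": -0.1,"grip": 6}
    - {"dx": 2,"dy": -10,"dz": 0,"wx": 0,"wy": 0,"wz": -0.2,"grip": 6}
    - {"dx": 3,"dy": -15,"dz": 0,"wx": 0,"wy": 0,"wz": -0.3,"grip": 6}
    - {"dx": 4,"dy": -20,"dz": 0,"wx": 0,"wy": 0,"wz": -0.4,"grip": 6}
    - {"dx": 5,"dy": -25,"dz": 0,"wx": 0,"wy": 0,"wz": -0.5,"grip": 6}
    - {"dx": 6,"dy": -30,"dz": 0,"wx": 0,"wy": 0,"wz": -0.6,"grip": 6}
    - {"dx": 8,"dy": -35,"dz": 0,"wx": 0,"wy": 0,"wz": -0.713,"grip": 6}
    - {"dx": 9,"dy": -40,"dz": 0,"wx": 0,"wy": 0,"wz": -0.713,"grip": 6}
    - {"dx": 10,"dy": -45,"dz": 0,"wx": 0,"wy": 0,"wz": -0.713,"grip": 6}
    - {"dx": 10,"dy": -45,"dz": 0,"wx": 0,"wy": 0,"wz": -0.713,"grip": 6}

```text
clock: 11.6
eef_pos: [0.4806, 0.1424, 0.1912]
tool_rot: [0.938, 0.347, -0.0, -0.001]
ft_force: [-0.6, -1.0, -0.6]
grip_width: 0.06
grasp_force: 0.0
```

```bash
python3 - <<'E'
from h import *
go((.5215,.311,.16,.7))
save('wrist','w11');z=load('w11');o=monitor.get_obs(); r=R.from_quat(o['tool_rot'])
w=[]
for v in range(200,400,2):
  for u in range(180,460,2):
    if 0<z['d'][v,u]<.5: w.append(np.r_[r.inv().apply(px(z,u,v)-o['eef_pos'])*1000,u,v])
w=np.array(w)
k=(w[:,2]<25)&(abs(w[:,0])<15)
for lo in range(-40,25,5):
  s=w[k&(w[:,2]>=lo)&(w[:,2]<lo+5)]
  if len(s): print(lo,len(s),'y',s[s[:,1]>0][:,1].min() if (s[:,1]>0).any() else None, s[:,1].min(),'x',s[:,0].min(),s[:,0].max())
E
```

```text
t 11.6 at [0.4806 0.1424 0.1912] yaw 0.708 pit 0.0 w 0.06 g 0.0 F [-0.6 -1.  -0.6]
(0.5215, 0.311, 0.16, 0.7) d [ 14.08 -10.13   3.14] w [-0.002 -0.     0.008]
-40 167 y 29.28707305904499 -43.43412214632906 x -10.689951891912017 12.398314363932718
-35 180 y 29.437073796301224 -43.70638000941558 x -10.348899593813055 12.339718461251518
-30 156 y 29.35306939664475 -43.87061934377161 x -10.370266309710178 12.071487994425647
-25 149 y 29.369944780673936 -43.47258220242047 x -10.080778288615544 12.302699769340949
-20 125 y 29.452803254416636 -44.070928599529104 x -10.445812244318327 12.116661284662419
-15 99 y 29.36512590582008 -43.38395598652504 x -10.541169881501977 12.315869865654852
-10 54 y 29.598168631134897 -36.45144148696117 x -9.272628435705606 11.815226099954177
-5 1 y None -30.56343548135428 x -0.4735102913455402 -0.4735102913455402
```

Request:
arm_command:
  increments:
    - {"dx": 4.5,"dy": -3,"dz": 1,"wx": 0,"wy": 0,"wz": 0,"grip": 8}
    - {"dx": 8.5,"dy": -6,"dz": 2,"wx": 0,"wy": 0,"wz": 0,"grip": 8}
    - {"dx": 12,"dy": -9,"dz": 3,"wx": 0,"wy": 0,"wz": 0,"grip": 8}
    - {"dx": 14.1,"dy": -10.1,"dz": 3.1,"wx": 0,"wy": 0,"wz": 0,"grip": 8}
    - {"dx": 14.1,"dy": -10.1,"dz": 5,"wx": 0,"wy": 0,"wz": 0,"grip": 8}
    - {"dx": 14.1,"dy": -10.1,"dz": 8,"wx": 0,"wy": 0,"wz": 0,"grip": 8}
    - {"dx": 14.1,"dy": -10.1,"dz": 8,"wx": 0,"wy": 0,"wz": 0,"grip": 8}

```text
clock: 12.35
eef_pos: [0.5191, 0.3024, 0.1073]
tool_rot: [0.939, 0.343, -0.005, 0.001]
ft_force: [-1.0, -0.9, -0.9]
grip_width: 0.0801
grasp_force: 0.0
```

```bash
python3 - <<'E'
from h import *
go((.5215,.311,.025,.7))
save('wrist','w12');z=load('w12')
hsv=cv2.cvtColor(z['im'],cv2.COLOR_RGB2HSV)
m=((hsv[...,0]<16)&(hsv[...,1]>130));
q=np.array([px(z,u,v) for v,u in zip(*np.nonzero(m))]);k=(q[:,2]>.037)&(q[:,2]<.045);print(k.sum(),q[:,2].max(),cv2.minEnclosingCircle((q[k][:,:2]*1000).astype(np.float32)))
E
```

```text
t 12.35 at [0.5191 0.3024 0.1073] yaw 0.701 pit -0.011 w 0.0801 g 0.0 F [-1.  -0.9 -0.9]
(0.5215, 0.311, 0.025, 0.7) d [ 0.83 -0.48  8.23] w [-0.002  0.011  0.001]
1493 0.25201625356250024 ((523.0117797851562, 315.9856872558594), 29.05799102783203)
```

View pics/w12.png

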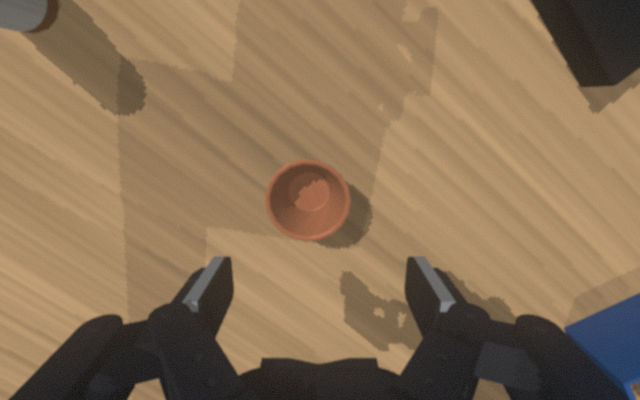

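The cup sits at pixel (308,200), nearly centred between the open fingers. I'll let the arm settle and measure again before descending.

Request:
arm_command:
  increments:
    - {"dx": 0.8,"dy": -0.5,"dz": 2,"wx": 0,"wy": 0.01,"wz": 0,"grip": 8}
    - {"dx": 0.8,"dy": -0.5,"dz": 2,"wx": 0,"wy": 0.01,"wz": 0,"grip": 8}
    - {"dx": 0.8,"dy": -0.5,"dz": 2,"wx": 0,"wy": 0.01,"wz": 0,"grip": 8}
    - {"dx": 0.8,"dy": -0.5,"dz": 2,"wx": 0,"wy": 0.01,"wz": 0,"grip": 8}

```text
clock: 12.8
eef_pos: [0.5256, 0.3136, 0.0945]
tool_rot: [0.939, 0.343, 0.006, -0.002]
ft_force: [0.2, 0.4, 0.6]
grip_width: 0.08
grasp_force: 0.0
```

```bash
python3 - <<'E'
from h import *
save('wrist','w13');z=load('w13')
hsv=cv2.cvtColor(z['im'],cv2.COLOR_RGB2HSV)
m=((hsv[...,0]<16)&(hsv[...,1]>130));
q=np.array([px(z,u,v) for v,u in zip(*np.nonzero(m))]);k=(q[:,2]>.036)&(q[:,2]<.045);c=cv2.minEnclosingCircle((q[k][:,:2]*1000).astype(np.float32));print(k.sum(),c)
go((c[0][0]/1000,c[0][1]/1000,.025,.7))
E
```

```text
1453 ((521.9063720703125, 315.2441101074219), 29.21141815185547)
t 12.85 at [0.5256 0.3137 0.0945] yaw 0.701 pit 0.012 w 0.0799 g 0.0 F [-0.3 -0.2  0.8]
(0.5219063720703125, 0.31524411010742187, 0.025, 0.7) d [-0.27 -0.36  6.95] w [ 0.    -0.012  0.001]
```

Request:
arm_command:
  increments:
    - {"dx": -0.3,"dy": -0.2,"dz": 3,"wx": 0,"wy": -0.012,"wz": 0,"grip": 8}
    - {"dx": -0.3,"dy": -0.2,"dz": 5,"wx": 0,"wy": -0.012,"wz": 0,"grip": 8}
    - {"dx": -0.3,"dy": -0.2,"dz": 6.9,"wx": 0,"wy": -0.012,"wz": 0,"grip": 8}
    - {"dx": -0.3,"dy": -0.2,"dz": 6.9,"wx": 0,"wy": -0.012,"wz": 0,"grip": 8}
    - {"dx": -0.3,"dy": -0.2,"dz": 6.9,"wx": 0,"wy": -0.012,"wz": 0,"grip": 8}
    - {"dx": -0.3,"dy": -0.2,"dz": 6.9,"wx": 0,"wy": -0.012,"wz": 0,"grip": 8}

```text
clock: 13.45
eef_pos: [0.5229, 0.3144, 0.0257]
tool_rot: [0.939, 0.343, 0.0, -0.0]
ft_force: [0.5, 0.1, -0.5]
grip_width: 0.0795
grasp_force: 0.0
```

```bash
python3 -c "
from h import *
go((.522,.3135,.025,.7))"
```

```text
t 13.45 at [0.5229 0.3144 0.0257] yaw 0.701 pit 0.001 w 0.0795 g 0.0 F [ 0.5  0.1 -0.5]
(0.522, 0.3135, 0.025, 0.7) d [-0.13  0.01  0.07] w [ 0.    -0.001  0.001]
```

Close, then lift.

Request:
arm_command:
  increments:
    - {"dx": -0.1,"dy": 0,"dz": 0.1,"wx": 0,"wy": 0,"wz": 0,"grip": 7}
    - {"dx": -0.1,"dy": 0,"dz": 0.1,"wx": 0,"wy": 0,"wz": 0,"grip": 6.2}
    - {"dx": -0.1,"dy": 0,"dz": 0.1,"wx": 0,"wy": 0,"wz": 0,"grip": 5.5}
    - {"dx": -0.1,"dy": 0,"dz": 0.1,"wx": 0,"wy": 0,"wz": 0,"grip": 5}
    - {"dx": -0.1,"dy": 0,"dz": 0.1,"wx": 0,"wy": 0,"wz": 0,"grip": 5}
    - {"dx": -0.1,"dy": 0,"dz": 0.1,"wx": 0,"wy": 0,"wz": 0,"grip": 5}

```text
clock: 14.05
eef_pos: [0.5215, 0.314, 0.0251]
tool_rot: [0.939, 0.344, 0.0, -0.0]
ft_force: [-3.2, -0.6, 9.1]
grip_width: 0.0549
grasp_force: 61.5
```

Request:
arm_command:
  increments:
    - {"dx": 0,"dy": 0,"dz": -1,"wx": 0,"wy": 0,"wz": 0,"grip": 5}
    - {"dx": 0,"dy": 0,"dz": -3,"wx": 0,"wy": 0,"wz": 0,"grip": 5}
    - {"dx": 0,"dy": 0,"dz": -6,"wx": 0,"wy": 0,"wz": 0,"grip": 5}
    - {"dx": 0,"dy": 0,"dz": -9,"wx": 0,"wy": 0,"wz": 0,"grip": 5}
    - {"dx": 0,"dy": 0,"dz": -12,"wx": 0,"wy": 0,"wz": 0,"grip": 5}
    - {"dx": 0,"dy": 0,"dz": -12,"wx": 0,"wy": 0,"wz": 0,"grip": 5}
    - {"dx": 0,"dy": 0,"dz": -12,"wx": 0,"wy": 0,"wz": 0,"grip": 5}

```text
clock: 14.75
eef_pos: [0.5215, 0.3134, 0.1436]
tool_rot: [0.939, 0.343, -0.0, 0.0]
ft_force: [-1.1, -0.5, -2.9]
grip_width: 0.0546
grasp_force: 63.6
```

```bash
cat > inhand.py <<'E'
from h import *
import sys
save('wrist',sys.argv[1]);z=load(sys.argv[1]);o=monitor.get_obs(); r=R.from_quat(o['tool_rot'])
hsv=cv2.cvtColor(z['im'],cv2.COLOR_RGB2HSV)
m=((hsv[...,0]<16)&(hsv[...,1]>130))
q=np.array([r.inv().apply(px(z,u,v)-o['eef_pos'])*1000 for v,u in zip(*np.nonzero(m))]);q=q[(abs(q[:,0])<40)&(abs(q[:,1])<40)&(abs(q[:,2])<60)]
top=np.percentile(q[:,2],3);k=q[:,2]<top+4;print(len(q),'rim z',top,'fit',np.linalg.lstsq(np.c_[q[k][:,:2],np.ones(k.sum())],q[k][:,2],rcond=None)[0],cv2.minEnclosingCircle(q[k][:,:2].astype(np.float32)))
E
python3 inhand.py w14; python3 -c "
from h import *
go((.6025,-.0413,.145,.1))"
```

```text
7900 rim z -15.561840182517672 fit [ -0.01553115   0.01601494 -14.46817168] ((1.6318258047103882, -0.16910094022750854), 29.314239501953125)
t 14.8 at [0.5207 0.3129 0.1421] yaw 0.701 pit -0.004 w 0.055 g 63.6 F [ 0.1 -0.9 -1. ]
(0.6025, -0.0413, 0.145, 0.1) d [-16.59  32.34  -0.24] w [0.001 0.004 0.601]
```

```bash
python3 -c "
from h import *
go((.5,-.05,.15,.05))"
```

```text
t 14.8 at [0.5207 0.3129 0.1421] yaw 0.701 pit -0.004 w 0.055 g 63.6 F [ 0.1 -0.9 -1. ]
(0.5, -0.05, 0.15, 0.05) d [-24.99  26.4   -0.71] w [0.001 0.004 0.651]
```

Request:
arm_command:
  increments:
    - {"dx": -2,"dy": 2,"dz": -0.5,"wx": 0,"wy": 0,"wz": 0.05,"grip": 5}
    - {"dx": -5,"dy": 5,"dz": -0.7,"wx": 0,"wy": 0,"wz": 0.12,"grip": 5}
    - {"dx": -8,"dy": 8.5,"dz": -0.7,"wx": 0,"wy": 0,"wz": 0.2,"grip": 5}
    - {"dx": -11,"dy": 12,"dz": -0.7,"wx": 0,"wy": 0,"wz": 0.28,"grip": 5}
    - {"dx": -14,"dy": 15,"dz": -0.7,"wx": 0,"wy": 0,"wz": 0.36,"grip": 5}
    - {"dx": -17,"dy": 18,"dz": -0.7,"wx": 0,"wy": 0,"wz": 0.44,"grip": 5}
    - {"dx": -20,"dy": 21,"dz": -0.7,"wx": 0,"wy": 0,"wz": 0.52,"grip": 5}
    - {"dx": -22.5,"dy": 24,"dz": -0.7,"wx": 0,"wy": 0,"wz": 0.6,"grip": 5}
    - {"dx": -25,"dy": 26.4,"dz": -0.7,"wx": 0,"wy": 0,"wz": 0.65,"grip": 5}
    - {"dx": -25,"dy": 26.4,"dz": -0.7,"wx": 0,"wy": 0,"wz": 0.65,"grip": 5}

```text
clock: 15.8
eef_pos: [0.4985, -0.0534, 0.1484]
tool_rot: [1.0, 0.022, -0.003, 0.001]
ft_force: [0.0, -0.3, -2.2]
grip_width: 0.055
grasp_force: 63.7
```

Request:
arm_command:
  increments:
    - {"dx": 0,"dy": 0,"dz": 0,"wx": 0,"wy": 0,"wz": 0,"grip": 5}
    - {"dx": 0,"dy": 0,"dz": 0,"wx": 0,"wy": 0,"wz": 0,"grip": 5}
    - {"dx": 0,"dy": 0,"dz": 0,"wx": 0,"wy": 0,"wz": 0,"grip": 5}
    - {"dx": 0,"dy": 0,"dz": 0,"wx": 0,"wy": 0,"wz": 0,"grip": 5}

```text
clock: 16.2
eef_pos: [0.5005, -0.0486, 0.1501]
tool_rot: [1.0, 0.027, -0.001, 0.0]
ft_force: [0.9, -0.1, -2.9]
grip_width: 0.0549
grasp_force: 63.7
```

```bash
python3 inhand.py w15; python3 - <<'E'
from h import *
z=load('w15')
hsv=cv2.cvtColor(z['im'],cv2.COLOR_RGB2HSV)
m=((hsv[...,0]<16)&(hsv[...,1]>130));m[:,:150]=0;m[:,500:]=0
q=np.array([px(z,u,v) for v,u in zip(*np.nonzero(m))]);k=(q[:,2]>.038)&(q[:,2]<.049)&(np.linalg.norm(q[:,:2]-[.6025,-.041],axis=1)<.04);c=cv2.minEnclosingCircle((q[k][:,:2]*1000).astype(np.float32));print(k.sum(),c,np.percentile(q[k][:,2],[5,50,95]))
b=z['im'][:,:,::-1]
cv2.imwrite('pics/w15.png',b)
go((.6025,-.0413,.145,.05))
E
```

```text
7159 rim z -15.727049882400426 fit [-8.98160505e-03  1.37269579e-02 -1.46149981e+01] ((1.3720805644989014, -0.7795995473861694), 29.430574417114258)
1869 ((602.5999755859375, -37.26061248779297), 29.367422103881836) [0.03884698 0.0436     0.04511685]
t 16.25 at [ 0.5005 -0.0487  0.1502] yaw 0.053 pit -0.002 w 0.0546 g 63.7 F [ 0.  -0.6 -1.6]
(0.6025, -0.0413, 0.145, 0.05) d [10.22 -0.2   0.5 ] w [0.001 0.002 0.003]
```

View pics/w15.png

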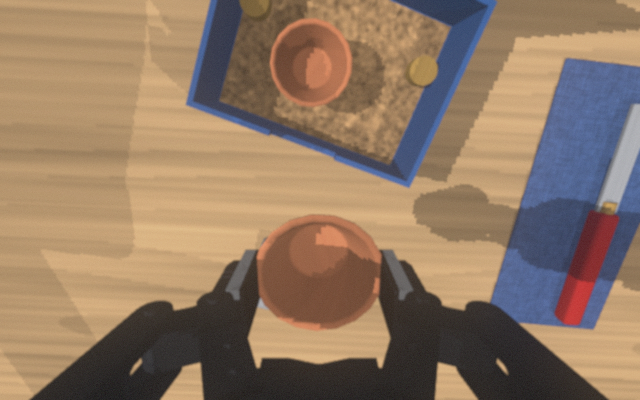

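The wrist view shows the stored cup at (311,62) inside the tin and the held cup level at (320,272); the knife is lying on its mat.

```bash
python3 -c "
from h import *
go((.6012,-.0378,.145,.05),(.6012,-.0378,.08,.05))"
```

```text
t 16.25 at [ 0.5005 -0.0487  0.1502] yaw 0.053 pit -0.002 w 0.0546 g 63.7 F [ 0.  -0.6 -1.6]
(0.6012, -0.0378, 0.145, 0.05) d [10.11 -0.56  0.5 ] w [0.001 0.002 0.003]
(0.6012, -0.0378, 0.08, 0.05) d [10.12 -0.56  7.  ] w [0.001 0.002 0.003]
```

Request:
arm_command:
  increments:
    - {"dx": 3,"dy": -0.2,"dz": 0.2,"wx": 0,"wy": 0,"wz": 0,"grip": 5}
    - {"dx": 6,"dy": -0.4,"dz": 0.4,"wx": 0,"wy": 0,"wz": 0,"grip": 5}
    - {"dx": 9,"dy": -0.55,"dz": 0.5,"wx": 0,"wy": 0,"wz": 0,"grip": 5}
    - {"dx": 10.1,"dy": -0.55,"dz": 0.5,"wx": 0,"wy": 0,"wz": 0,"grip": 5}
    - {"dx": 10.1,"dy": -0.55,"dz": 3,"wx": 0,"wy": 0,"wz": 0,"grip": 5}
    - {"dx": 10.1,"dy": -0.55,"dz": 6,"wx": 0,"wy": 0,"wz": 0,"grip": 5}
    - {"dx": 10.1,"dy": -0.55,"dz": 7,"wx": 0,"wy": 0,"wz": 0,"grip": 5}
    - {"dx": 10.1,"dy": -0.55,"dz": 7,"wx": 0,"wy": 0,"wz": 0,"grip": 5}
    - {"dx": 10.1,"dy": -0.55,"dz": 7,"wx": 0,"wy": 0,"wz": 0,"grip": 5}
    - {"dx": 10.1,"dy": -0.55,"dz": 7,"wx": 0,"wy": 0,"wz": 0,"grip": 5}

```text
clock: 17.25
eef_pos: [0.6023, -0.0391, 0.082]
tool_rot: [1.0, 0.026, 0.001, 0.001]
ft_force: [-0.4, -0.3, -0.2]
grip_width: 0.0548
grasp_force: 63.8
```

```bash
python3 -c "
from h import *
go((.6012,-.0378,.0425,.05))"
```

```text
t 17.25 at [ 0.6023 -0.0391  0.082 ] yaw 0.051 pit 0.001 w 0.0548 g 63.8 F [-0.4 -0.3 -0.2]
(0.6012, -0.0378, 0.0425, 0.05) d [-0.11 -0.14  3.95] w [ 0.001 -0.001  0.001]
```

Request:
arm_command:
  increments:
    - {"dx": -0.1,"dy": -0.15,"dz": 1,"wx": 0,"wy": 0,"wz": 0,"grip": 5}
    - {"dx": -0.1,"dy": -0.15,"dz": 1.8,"wx": 0,"wy": 0,"wz": 0,"grip": 5}
    - {"dx": -0.1,"dy": -0.15,"dz": 2.4,"wx": 0,"wy": 0,"wz": 0,"grip": 5}
    - {"dx": -0.1,"dy": -0.15,"dz": 2.9,"wx": 0,"wy": 0,"wz": 0,"grip": 5}
    - {"dx": -0.1,"dy": -0.15,"dz": 3.3,"wx": 0,"wy": 0,"wz": 0,"grip": 5}
    - {"dx": -0.1,"dy": -0.15,"dz": 3.6,"wx": 0,"wy": 0,"wz": 0,"grip": 5}
    - {"dx": -0.1,"dy": -0.15,"dz": 3.6,"wx": 0,"wy": 0,"wz": 0,"grip": 5}

```text
clock: 17.95
eef_pos: [0.5999, -0.0377, 0.0438]
tool_rot: [1.0, 0.026, -0.001, 0.001]
ft_force: [0.9, -0.3, -1.2]
grip_width: 0.0547
grasp_force: 63.8
```

Request:
arm_command:
  increments:
    - {"dx": 0.1,"dy": 0,"dz": 0.05,"wx": 0,"wy": 0,"wz": 0,"grip": 5}
    - {"dx": 0.1,"dy": 0,"dz": 0.1,"wx": 0,"wy": 0,"wz": 0,"grip": 5}
    - {"dx": 0.1,"dy": 0,"dz": 0.15,"wx": 0,"wy": 0,"wz": 0,"grip": 5}
    - {"dx": 0.1,"dy": 0,"dz": 0.15,"wx": 0,"wy": 0,"wz": 0,"grip": 5}
    - {"dx": 0.1,"dy": 0,"dz": 0.15,"wx": 0,"wy": 0,"wz": 0,"grip": 5}

```text
clock: 18.45
eef_pos: [0.6011, -0.0377, 0.0432]
tool_rot: [1.0, 0.026, -0.0, 0.001]
ft_force: [-0.4, -0.1, 0.8]
grip_width: 0.0547
grasp_force: 64.0
```

Request:
arm_command:
  increments:
    - {"dx": 0,"dy": 0,"dz": 0.1,"wx": 0,"wy": 0,"wz": 0,"grip": 5}
    - {"dx": 0,"dy": 0,"dz": 0.1,"wx": 0,"wy": 0,"wz": 0,"grip": 5}
    - {"dx": 0,"dy": 0,"dz": 0.1,"wx": 0,"wy": 0,"wz": 0,"grip": 5.6}
    - {"dx": 0,"dy": 0,"dz": 0.1,"wx": 0,"wy": 0,"wz": 0,"grip": 6.2}
    - {"dx": 0,"dy": 0,"dz": 0.1,"wx": 0,"wy": 0,"wz": 0,"grip": 7}
    - {"dx": 0,"dy": 0,"dz": 0.1,"wx": 0,"wy": 0,"wz": 0,"grip": 7.2}
    - {"dx": 0,"dy": 0,"dz": 0.1,"wx": 0,"wy": 0,"wz": 0,"grip": 7.2}

```text
clock: 19.15
eef_pos: [0.6005, -0.0376, 0.0412]
tool_rot: [1.0, 0.026, -0.001, 0.001]
ft_force: [-0.1, -0.2, -0.6]
grip_width: 0.0721
grasp_force: 0.0
```

Request:
arm_command:
  increments:
    - {"dx": 0,"dy": 0,"dz": -1,"wx": 0,"wy": 0,"wz": 0,"grip": 7.2}
    - {"dx": 0,"dy": 0,"dz": -3,"wx": 0,"wy": 0,"wz": 0,"grip": 7.2}
    - {"dx": 0,"dy": 0,"dz": -6,"wx": 0,"wy": 0,"wz": 0,"grip": 7.2}
    - {"dx": -2,"dy": 0,"dz": -9,"wx": 0,"wy": 0,"wz": 0,"grip": 7.2}
    - {"dx": -5,"dy": 0,"dz": -11,"wx": 0,"wy": 0,"wz": 0,"grip": 7.2}
    - {"dx": -8,"dy": 0,"dz": -11,"wx": 0,"wy": 0,"wz": 0,"grip": 7.2}
    - {"dx": -10,"dy": 0,"dz": -11,"wx": 0,"wy": 0,"wz": 0,"grip": 7.2}
    - {"dx": -10,"dy": 0,"dz": -11,"wx": 0,"wy": 0,"wz": 0,"grip": 7.2}
    - {"dx": -10,"dy": 0,"dz": -11,"wx": 0,"wy": 0,"wz": 0,"grip": 7.2}
    - {"dx": -10,"dy": 0,"dz": -11,"wx": 0,"wy": 0,"wz": 0,"grip": 7.2}

```text
clock: 20.15
eef_pos: [0.5025, -0.0427, 0.1523]
tool_rot: [1.0, 0.026, -0.0, 0.001]
ft_force: [0.0, -0.1, -0.1]
grip_width: 0.0718
grasp_force: 0.0
```

```bash
python3 - <<'E'
from h import *
save('wrist','w20');z=load('w20')
hsv=cv2.cvtColor(z['im'],cv2.COLOR_RGB2HSV)
m=((hsv[...,0]<16)&(hsv[...,1]>130))
q=np.array([px(z,u,v) for v,u in zip(*np.nonzero(m))]);q=q[np.linalg.norm(q[:,:2]-[.6025,-.037],axis=1)<.04]
k=(q[:,2]>.053)&(q[:,2]<.065)
print(len(q),k.sum(),cv2.minEnclosingCircle((q[k][:,:2]*1000).astype(np.float32)),np.percentile(q[:,2],[5,50,90,97,99]))
k=k&(q[:,2]>.0555);print('tilt',np.linalg.lstsq(np.c_[q[k][:,:2]-q[k][:,:2].mean(0),np.ones(k.sum())],q[k][:,2],rcond=None)[0])
print('floor',px(z,320,70))
w=load('scene1')
save('scene','s20');s=load('s20')
hs=cv2.cvtColor(s['im'],cv2.COLOR_RGB2HSV)
f=np.array([px(s,u,v) for v in range(160,280) for u in range(240,350) if 18<hs[v,u,0]<30 and hs[v,u,1]>180])
h=np.array([.668,-.075]);ux=np.array([np.cos(.298),-np.sin(.298)]);q=f[(f[:,2]>.085)&(f[:,2]<.3)]
print('lid',np.median(np.arctan2(q[:,2]-.062,-(q[:,:2]-h)@ux)))
a=cv2.resize(z['im'][0:250,150:450],(600,500));cv2.imwrite('pics/w20c.png',a[:,:,::-1])
E
```

```text
5104 1911 ((602.7601928710938, -36.599952697753906), 29.372169494628906) [0.03117632 0.04761925 0.05788374 0.05861109 0.05914004]
tilt [-0.00160295  0.00146479  0.05745535]
floor [ 0.6017956  -0.03833533  0.03196337]
lid 1.8309795440502437
```

View pics/w20c.png

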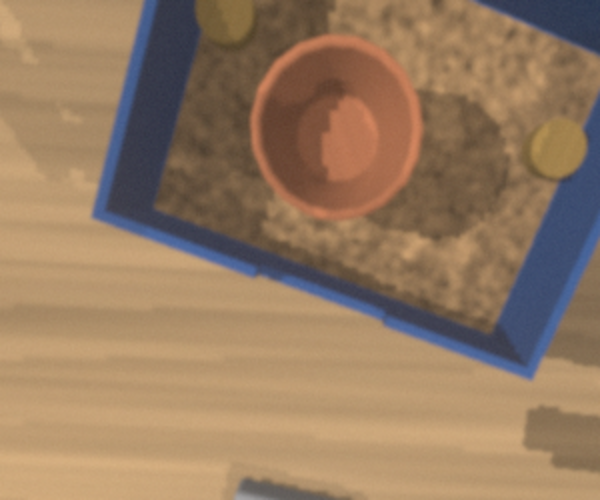

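The cups are nested and upright: the rim is level at 58 mm, as expected for fully home. The lid stands at 1.83 rad and the knife is flat on its mat, so I'm handing in.

```bash
python3 -c "
from h import *
print(job.job_done())"
```

```text
the job is handed in; nothing more can be done
None
```

I handed the job in after about 20 s of robot time: the knife levered the lid open to about 1.83 rad and now lies flat on its mat, and the loose cup sits level and fully home in the stored cup. The hand-in call returned no verdict.

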